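# Find the lopsided bail on the knife-edge balance

### The job

One of the two loose bails on the pine board is lopsided, with a weight hidden in one end. Find out which by laying a bail across the two forks of the knife-edge balance, centred and let go: a true bail leaves the cradle practically level, a lopsided one tips it right over to its stop. Finish with the true bail lying centred in the forks of the level balance and the lopsided one let go in the steel tray; the spare bail in the clipboard has no part in this.

Things in the scene. Friction and masses are not known exactly. Their poses are not given: they have to be found in the camera images.
- bail_a: loose cricket bail on the raised pine board (170 x 440 mm, top 80 mm above the bench): barrel 56 mm long, 16 mm thick, with small flats against rolling, and a 9 mm spigot 30 mm long at each end; 60 g. Origin mid-length on its axis, 8 mm above the board; x along it. One of the two loose bails, unmarked, has a weight hidden in one spigot: its centre of mass lies about 27 mm off the middle.
- bail_b: the other loose bail on the pine board, the same in shape, size, origin and look, some 240 mm from the first; which of the two is the lopsided one is not told.
- cradle_seat (a point): where a seated bail's middle lies in the balance's cradle, 125 mm above bench; x along bail, y rocking axis (knife edge, 40 mm below), z up when level. V forks at x = +-38.5 mm (5 thick, 45 degree sides, tips 7 mm above this point) take the spigots; a 20 mm wide bar runs 34 mm below. Springs level when empty, settles in 1 s. True bail within 10 mm: leans under 0.12 rad; lopsided: more, up to the 0.22 stop.
- tray: open steel tray for rejects, standing on the bench at the balance's right side as the robot sees it, 180 mm (x) by 130 mm (y), 35 mm high, walls and floor about 4 mm thick. Origin under its centre, at bench height.
Things that resemble listed ones, but are neither listed nor needed, are in the scene too. What is shaped like the bail_b but blue or red is not meant.

How it is judged:
By the outcome, as a careful person would: the job done as asked, in the order asked, and still so for the second after the job is handed in, with the robot touching nothing.
It also fails if it takes over 72 s, if anything falls off the work surface, if the arm or the gripper's body presses on something with over 40 N, if the wrist force passes 120 N, or if a joint passes its speed limit or range.

### The arm

A 7-joint arm with a two-finger parallel gripper is mounted at the origin on the work surface. World frame = base frame: x ahead of the robot, y to its left, z up, the work surface at z = 0. Lengths are in m, angles in rad, forces in N, time in s.
With the tool pointing down it reaches from about 0.35 to 0.9 m from the base axis. Payload 8.1 kg.
Tool frame: the origin (TCP) lies midway between the tips of the shut fingers; the grasp point (between the pads) lies arm.hold_point_z behind it (arm.hold_point_z is the distance from the TCP to the grasp point, in m); z points along the fingers, x is the direction in which the jaws open and shut, and the axes are right-handed (so a half turn about z gives the same grasp; the last joint's range is limited). The gripper opens to 92 mm and grips with 3 to 60 N. Pads are 19 mm wide; open, the fingers measure 130 mm over their backs; the gripper's body (75 mm by 190 mm) begins 47 mm behind the grasp point.
Start: joints at [1.059, 0.434, 0.025, 1.573, -0.012, 1.134, -0.075], TCP at [0.248, -0.574, 0.227] pointing down, gripper open.
Joint ranges: [-2.62, 2.62], [-0.44, 2.09], [-1.27, 1.32], [0.08, 2.57], [-1.32, 4.46], [0.12, 2], [-2.74, 2.74]. Speed limits (rad/s): [2.22, 2.22, 3.01, 3.01, 3.14, 3.14, 3.14].

### API

Orientations are given as a rotation vector (axis times angle).
In Python, from cell import arm gives the robot as it stands.
- The arm moves only by the shell command python3 -m pendant 'ROWS' [FORCE]. ROWS is JSON, a list of rows, each an object with "dp": the shift along the tool's x, y, z in m, a list of three; "rotation": the turn, a rotation vector about the tool's x, y, z in rad, a list of three; "fingers": the closure, from -1 (fully open) to 1 (shut). In form: [{"dp": [x, y, z], "rotation": [rx, ry, rz], "fingers": fingers}, ...]. A call has 1 to 20 rows; each row is the pose to reach, as a shift and turn from the pose measured when the call began, along the tool's axes at that moment; what a row does not reach only later rows make up. A row lasts 1/8 s, in which the tool goes at most 62.5 mm and 10.7 degrees, less where a joint would pass 70% of its speed; a pose out of reach is approached as far as the arm can. A call with a gripper value outside its range is refused whole. The fingers move at their own pace and stop on an object; FORCE is the grip in N (left out, the last holds). Time passes only in rows, so rows that repeat a pose let the fingers close. It gives the time, the measured TCP pose, the force and the opening at its end, in the units of the state.
- arm.observe(): the state, without advancing time (a new reading comes with each control period).
- arm.get_image(name): name is "scene" or "top"; returns the picture (400x640x3 uint8, blue, green, red); there is no depth.
- arm.camera_params(name): a dict with "camera_matrix" (3x3 intrinsics, pixels), "rvec" (rotation vector, rad) and "tvec" (3), from world to camera coordinates, as OpenCV has them. Camera axes: x right, y down, z forward; pixel columns grow to the right and rows downward; lengths in m; the calibration is good to about 2 mm. A picture is of the moment at which its call begins. camera_params takes no time and is no camera call.
- arm.sign_off(): hands the job in, once; it reports no verdict.
The state is a dict: "clock": time; "joints": joint angles; "dq": joint speeds; "joint_efforts": joint torques, N m; "position": TCP position; "ee_rot": TCP orientation; "force": force on the tool from outside, world axes, zero at the start; "ft_torque": the same for the moment, N m; "width": opening from 0.0 (shut) to 1.0 (fully open).
Only numpy, scipy, OpenCV 4.12 (cv2) and the standard library are available. Lean on these libraries where they do the work, as an engineer would, in place of code of your own. Each camera call takes 0.05 s, during which the arm holds its last target.

## Working session

There is one attempt and no reset: what is moved stays moved. The work goes in short steps, Python scripts to look and compute and a shell command to move; the robot and the scene stay as the last step left them, time stands still between calls to the robot, and variables do not carry over. Pictures are saved under pics/ and viewed, and the job is handed in when it is done.

```bash
ls; mkdir -p pics; python3 - <<'E'
from cell import arm
import cv2
for n in("scene","top"):
    cv2.imwrite(f"pics/{n}0.png",arm.get_image(n)); p=arm.camera_params(n); print(n,p)
print(arm.observe(), arm.hold_point_z)
E
```

```text
pics
scene {'camera_matrix': array([[434.97491547,   0.        , 313.77896081],
       [  0.        , 434.97491547, 202.49338808],
       [  0.        ,   0.        ,   1.        ]]), 'rvec': array([ 2.2992055 ,  1.27652314, -0.34328043]), 'tvec': array([-0.26594283, -0.35538729,  1.52679352])}
top {'camera_matrix': array([[489.59806822,   0.        , 317.94140684],
       [  0.        , 489.59806822, 198.55649273],
       [  0.        ,   0.        ,   1.        ]]), 'rvec': array([ 2.1804042 , -2.19939272,  0.10968983]), 'tvec': array([-0.02107923,  0.55212748,  1.2501505 ])}
{'clock': 0.1, 'joints': array([ 1.05941635,  0.43512624,  0.02494692,  1.57401134, -0.01162651,
        1.13401845, -0.07508232]), 'dq': array([ 0.00179846, -0.00208932,  0.00064301, -0.0027371 ,  0.00066485,
        0.00059747,  0.00020745]), 'joint_efforts': array([ 2.64625916e-03, -6.69128680e+01,  9.87601765e-01, -3.15146613e+01,
       -6.05666195e-02,  3.73608246e-02,  5.16599312e-05]), 'position': array([ 0.24821732, -0.5730841 ,  0.22603793]), 'ee_rot': array([-2.62546961e+00,  1.72398341e+00,  1.93864093e-03]), 'force': array([-0.00299469,  0.29801862,  0.02734608]), 'ft_torque': array([ 0.06241441, -0.05840952, -0.04067959]), 'width': 1.0025406447803276} 0.0188
```

View pics/scene0.png

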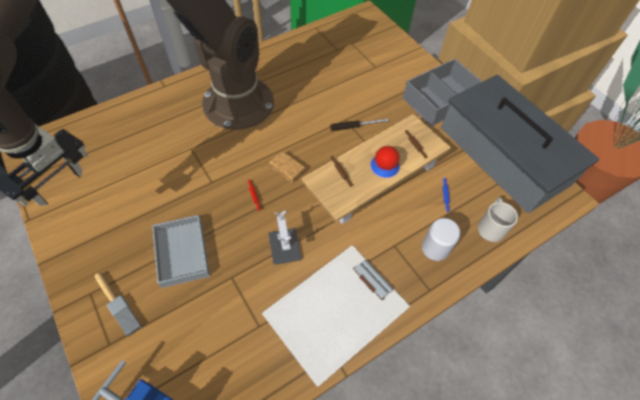

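View pics/top0.png

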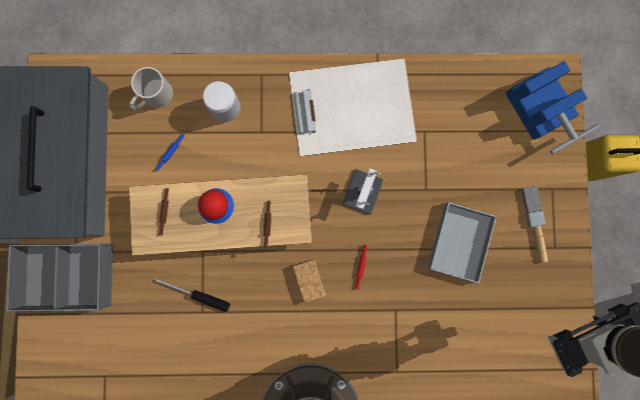

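The top view shows the robot at the bottom. There are two brown bails on the board, at about (163,211) and (266,223). The balance is at (366,190) and the tray at (463,243). The look-alikes are the blue bail (170,152), the red bail (361,267) and the spare in the clipboard clip (310,108), plus the screwdriver at (195,295). I choose the two brown ones on the board and check them in close crops.

```bash
python3 - <<'E'
import cv2,numpy as np
t=cv2.imread("pics/top0.png");s=cv2.imread("pics/scene0.png")
a=cv2.resize(t[165:265,130:330],None,fx=4,fy=4,interpolation=cv2.INTER_CUBIC)
cv2.imwrite("pics/c1.png",a[:, :800])
b=cv2.resize(t[160:220,330:400],(420,360),interpolation=cv2.INTER_CUBIC)
c=cv2.resize(s[200:270,260:310],(300,420),interpolation=cv2.INTER_CUBIC)
o=np.zeros((420,720,3),np.uint8);o[:360,:420]=b;o[:,420:]=c
cv2.imwrite("pics/c2.png",o)
E
```

```text
(no output)
```

View pics/c1.png

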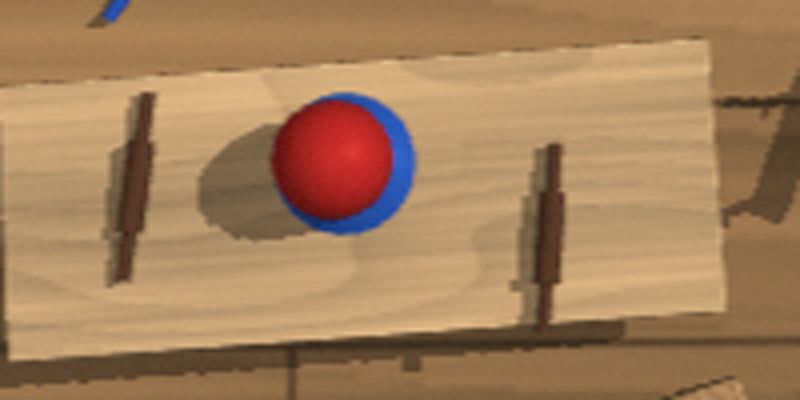

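View pics/c2.png

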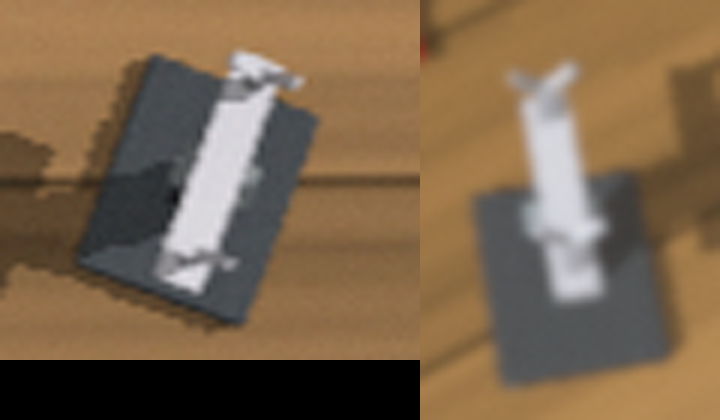

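```bash
cat > h.py <<'E'
import numpy as np,cv2
from scipy.spatial.transform import Rotation as R
from cell import arm
P={n:arm.camera_params(n) for n in("scene","top")}
def proj(n,X):
    p=P[n]; return cv2.projectPoints(np.array(X,float).reshape(-1,3),p["rvec"],p["tvec"],p["camera_matrix"],None)[0].reshape(-1,2)
def ray(n,uv,z):
    p=P[n]; Rm=cv2.Rodrigues(p["rvec"])[0]; c=-Rm.T@p["tvec"]
    d=Rm.T@np.linalg.inv(p["camera_matrix"])@np.array([uv[0],uv[1],1.]); return c+d*(z-c[2])/d[2]
def seg(img,n,roi,z):
    x0,y0,x1,y1=roi; c=img[y0:y1,x0:x1].astype(int); b,g,r=c[...,0],c[...,1],c[...,2]
    m=((r<105)&(r-b>20)&(g<65)).astype(np.uint8)
    k,l,st,_=cv2.connectedComponentsWithStats(m); i=1+st[1:,4].argmax(); v,u=np.nonzero(l==i)
    W=np.array([ray(n,(a+x0,b_+y0),z) for a,b_ in zip(u,v)])[:,:2]
    e=np.linalg.svd(W-W.mean(0))[2][0]; e*=np.sign(e[0]); s=(W-W.mean(0))@e
    mid=W.mean(0)+e*(s.max()+s.min())/2
    return len(u),mid,W.mean(0),np.arctan2(e[1],e[0]),s.max()-s.min()
E
python3 - <<'E'
from h import *
t=cv2.imread("pics/top0.png");s=cv2.imread("pics/scene0.png")
for r in((150,180,180,245),(255,192,280,255)): print('top',seg(t,'top',r,.088))
for r in((325,150,360,190),(400,125,430,165)): print('scene',seg(s,'scene',r,.088))
f=lambda u,v:(330+u/6,160+v/6)
# forks in top crop guess
for uv in((262,80),(197,262),(225,90),(303,82),(155,270),(237,262)): print(uv,ray('top',f(*uv),.130)[:2])
for uv in((463,243),): print('tray',ray('top',uv,0.02))
print(R.from_rotvec(arm.observe()["ee_rot"]).as_matrix().round(3))
E
```

```text
top (205, array([0.51806018, 0.35408781]), array([0.51764491, 0.35413812]), np.float64(-0.1205456362816588), np.float64(0.11130253552788454))
top (269, array([0.47896308, 0.10173789]), array([0.46769406, 0.10224911]), np.float64(-0.04533375933865217), np.float64(0.12562774778884458))
scene (3, array([0.51225094, 0.0994479 ]), array([0.51232735, 0.09925895]), np.float64(-1.1865369005828978), np.float64(0.004656624470402659))Traceback (most recent call last):
  File "<stdin>", line 4, in <module>
  File "h.py", line 13, in seg
    k,l,st,_=cv2.connectedComponentsWithStats(m); i=1+st[1:,4].argmax(); v,u=np.nonzero(l==i)
                                                      ~~~~~~~~~~~~~~~^^
ValueError: attempt to get argmax of an empty sequence
```

```bash
cat >> h.py <<'E'
def bailpts(c,yaw,z):
    e=np.array([np.cos(yaw),np.sin(yaw),0]);n=np.array([-e[1],e[0],0]);c=np.array([c[0],c[1],z])
    o=[(-58,4.5),(-28,4.5),(-28,8),(28,8),(28,4.5),(58,4.5),(58,-4.5),(28,-4.5),(28,-8),(-28,-8),(-28,-4.5),(-58,-4.5)]
    return [[c+e*a/1e3+n*b/1e3 for a,b in o]]
def balpts(c,yaw):
    e=np.array([np.cos(yaw),np.sin(yaw),0]);n=np.array([-e[1],e[0],0]);c=np.array([c[0],c[1],.125]);k=np.array([0,0,1.])
    L=[]
    for s in(-.0385,.0385): L.append([c+e*s+n*.0134+k*.007,c+e*s-k*.0064,c+e*s-n*.0134+k*.007,c+e*s-k*.0064])
    L.append([c+e*a-k*.034+n*b for a,b in((-.04,.01),(.04,.01),(.04,-.01),(-.04,-.01))])
    return L
def over(img,n,polys,roi,f,fn):
    x0,y0,x1,y1=roi; o=cv2.resize(img[y0:y1,x0:x1],None,fx=f,fy=f,interpolation=cv2.INTER_CUBIC)
    for q in polys:
        u=((proj(n,q)-[x0,y0]+.5)*f).round().astype(int)
        cv2.polylines(o,[u],True,(0,255,0),1)
    if fn: cv2.imwrite(fn,o)
    return o
E
python3 - <<'E'
from h import *
f=lambda u,v:(330+u/6,160+v/6)
for uv in((262,80),(197,262),(225,90),(303,82),(155,270),(237,262)): print(uv,ray('top',f(*uv),.130)[:2])
print('tray',[ray('top',uv,0.035)[:2].round(4) for uv in((448,203),(495,216),(478,283),(431,268))])
print([ray('top',uv,.088)[:2] for uv in((268.75,201),(265.25,247.5))])
t=cv2.imread("pics/top0.png");s=cv2.imread("pics/scene0.png")
B1=bailpts((.518,.354),-.1205,.088); 
a,b=[ray('top',uv,.088)[:2] for uv in((268.75,201),(265.25,247.5))]; m=(a+b)/2; y=np.arctan2(*(a-b)[::-1]);print(m,y)
a,b=[ray('top',f(*uv),.130)[:2] for uv in((262,80),(197,262))];mm=(a+b)/2; yy=np.arctan2(*(a-b)[::-1]);print(mm,yy)
A=over(t,'top',B1+bailpts(m,y,.088),(145,180,285,260),5,None)
cv2.imwrite("pics/o1.png",A)
A=over(t,'top',balpts(mm,yy),(330,155,400,220),6,None);C=over(s,'scene',balpts(mm,yy),(260,200,315,270),6,None)
o=np.zeros((420,750,3),np.uint8);o[:390,:420]=A;o[:,420:]=C;cv2.imwrite("pics/o2.png",o)
print(R.from_rotvec(arm.observe()["ee_rot"]).as_matrix().round(3))
E
```

```text
(262, 80) [ 0.60280286 -0.15767436]
(197, 262) [ 0.53023314 -0.13046533]
(225, 90) [ 0.59888762 -0.14280953]
(303, 82) [ 0.60188628 -0.1740606 ]
(155, 270) [ 0.52718798 -0.1137214 ]
(237, 262) [ 0.53010446 -0.14637317]
tray [array([ 0.5367, -0.3617]), array([ 0.5021, -0.4828]), array([ 0.3313, -0.4325]), array([ 0.3706, -0.3129])]
[array([0.54158084, 0.0964965 ]), array([0.42787028, 0.10518112])]
[0.48472556 0.10083881] -0.07622682885388646
[ 0.566518   -0.14406985] -0.358714821590508
[[ 0.397 -0.918 -0.001]
 [-0.918 -0.397  0.001]
 [-0.001  0.    -1.   ]]
```

View pics/o1.png

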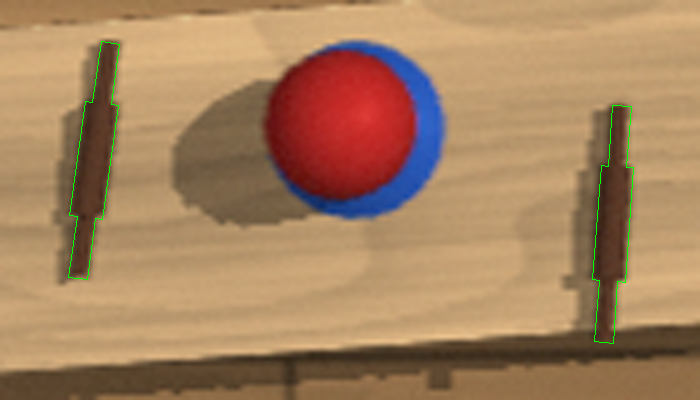

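View pics/o2.png

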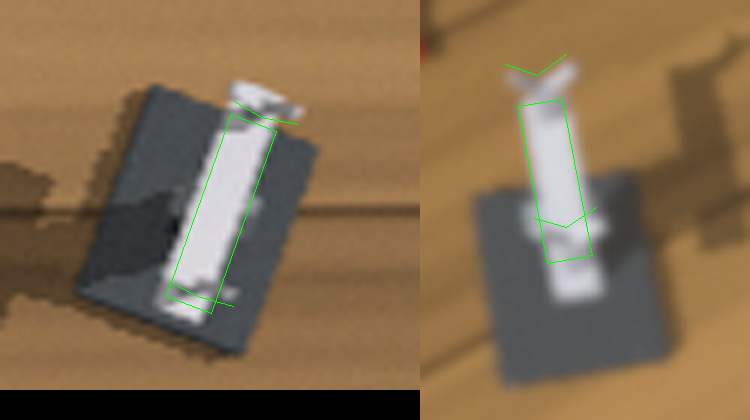

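```bash
python3 - <<'E'
from h import *
t=cv2.imread("pics/top0.png");s=cv2.imread("pics/scene0.png")
for n in P:
    Rm=cv2.Rodrigues(P[n]["rvec"])[0];print(n,-Rm.T@P[n]["tvec"])
g=lambda i,r:cv2.resize(i[r[1]:r[3],r[0]:r[2]],None,fx=10,fy=10,interpolation=cv2.INTER_NEAREST)
a=g(t,(350,162,388,216));b=g(s,(265,205,305,259))
cv2.imwrite("pics/z.png",np.hstack([a,b]))
E
```

```text
scene [ 1.06716598 -0.37681676  1.11682141]
top [ 4.50073370e-01 -1.23727206e-04  1.29058099e+00]
```

View pics/z.png

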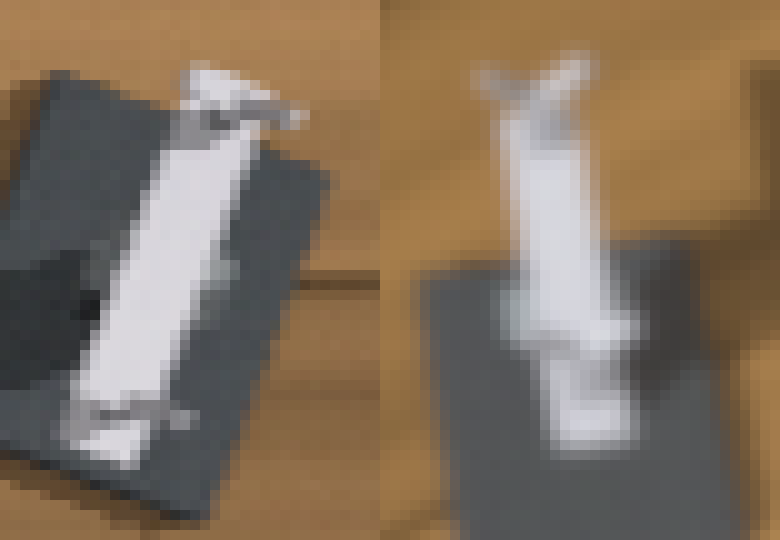

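```bash
python3 - <<'E'
from h import *
t=cv2.imread("pics/top0.png");s=cv2.imread("pics/scene0.png")
a,b=[ray('top',uv,.132)[:2] for uv in((374.2,171.4),(363.7,201.2))];mm=(a+b)/2; yy=np.arctan2(*(a-b)[::-1]);print(mm,yy,np.linalg.norm(a-b))
A=over(t,'top',balpts(mm,yy),(345,160,395,220),8,None);C=over(s,'scene',balpts(mm,yy),(262,200,312,260),8,None)
cv2.imwrite("pics/o3.png",np.hstack([A,C]))
E
```

```text
[ 0.57157169 -0.145586  ] -0.3544813283909699 0.07595153760801569
```

View pics/o3.png

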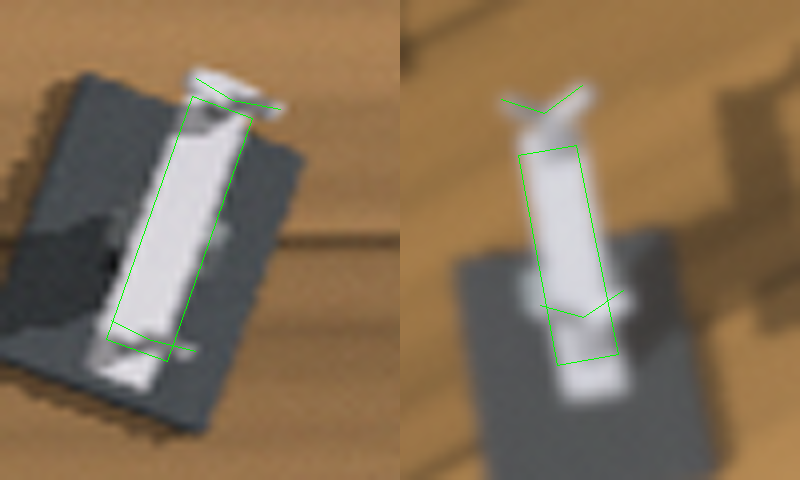

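```bash
python3 - <<'E'
from h import *
t=cv2.imread("pics/top0.png");s=cv2.imread("pics/scene0.png")
pts=[]
for v in range(178,199):
    w=np.clip(t[v,350:385].min(1).astype(float)-130,0,80);w[w<25]=0
    if v in(185,186,187,188,189,190,191): continue
    u=(w*np.arange(350,385)).sum()/w.sum(); pts.append(ray('top',(u,v),.091)[:2])
pts=np.array(pts);p=np.polyfit(pts[:,0],pts[:,1],1);print(np.arctan(p[0]),'y at .5715',np.polyval(p,.5715),(pts[:,1]-np.polyval(p,pts[:,0])).std())
pts=[]
for v in range(219,231):
    w=np.clip(s[v,268:303].min(1).astype(float)-130,0,80);w[w<25]=0
    u=(w*np.arange(268,303)).sum()/w.sum(); pts.append(ray('scene',(u,v),.091)[:2])
pts=np.array(pts);p=np.polyfit(pts[:,0],pts[:,1],1);print(np.arctan(p[0]),'y at .5715',np.polyval(p,.5715),(pts[:,1]-np.polyval(p,pts[:,0])).std())
E
```

```text
-0.36881876348721404 y at .5715 -0.14357480602866626 0.00023366565610754333
-0.36286483591979557 y at .5715 -0.1440529209147284 0.0004492751335237816
```

```bash
cat >> h.py <<'E'
def rel(p,ang,z=None):
    o=arm.observe(); M=R.from_rotvec(o["ee_rot"]); 
    T=R.from_matrix(np.array([[np.cos(ang),np.sin(ang),0],[np.sin(ang),-np.cos(ang),0],[0,0,-1]]))
    print('at',o["position"].round(4),'dp',(M.inv().apply(np.array(p)-o["position"])).round(4),'rot',(M.inv()*T).as_rotvec().round(3),'q',o["joints"].round(2),'F',o["force"].round(2),'T',o["ft_torque"].round(3),'w',round(o["width"],3),'t',o["clock"])
E
python3 -c "
from h import *
rel((.4847,.1008,.25),-1.647)
print([ray('top',u,.035)[:2] for u in((448,203),(495,216),(478,283),(431,268))])"
```

```text
at [ 0.2482 -0.5731  0.226 ] dp [-0.5244 -0.4848 -0.0233] rot [0.    0.001 0.485] q [ 1.06  0.44  0.02  1.57 -0.01  1.13 -0.08] F [-0.    0.3   0.03] T [ 0.062 -0.058 -0.041] w 1.003 t 0.1
[array([ 0.53673765, -0.36173934]), array([ 0.50208179, -0.48281165]), array([ 0.33131331, -0.43245257]), array([ 0.37059063, -0.31291549])]
```

```bash
python3 -m pendant '[{"dp":[-0.13,-0.12,-0.023],"rotation":[0,0,0.12],"fingers":-1},{"dp":[-0.26,-0.24,-0.023],"rotation":[0,0,0.24],"fingers":-1},{"dp":[-0.39,-0.36,-0.023],"rotation":[0,0,0.36],"fingers":-1},{"dp":[-0.524,-0.485,-0.023],"rotation":[0,0,0.485],"fingers":-1},{"dp":[-0.524,-0.485,-0.023],"rotation":[0,0,0.485],"fingers":-1},{"dp":[-0.524,-0.485,-0.023],"rotation":[0,0,0.485],"fingers":-1},{"dp":[-0.524,-0.485,-0.023],"rotation":[0,0,0.485],"fingers":-1},{"dp":[-0.524,-0.485,-0.023],"rotation":[0,0,0.485],"fingers":-1},{"dp":[-0.524,-0.485,-0.023],"rotation":[0,0,0.485],"fingers":-1},{"dp":[-0.524,-0.485,-0.023],"rotation":[0,0,0.485],"fingers":-1},{"dp":[-0.524,-0.485,-0.023],"rotation":[0,0,0.485],"fingers":-1},{"dp":[-0.524,-0.485,-0.023],"rotation":[0,0,0.485],"fingers":-1},{"dp":[-0.524,-0.485,-0.023],"rotation":[0,0,0.485],"fingers":-1},{"dp":[-0.524,-0.485,-0.023],"rotation":[0,0,0.485],"fingers":-1},{"dp":[-0.524,-0.485,-0.023],"rotation":[0,0,0.485],"fingers":-1},{"dp":[-0.524,-0.485,-0.023],"rotation":[0,0,0.485],"fingers":-1}]' 30; python3 -c "
from h import *
rel((.4847,.1008,.083),-1.647)"
```

```text
clock: 2.1
position: [0.4849, 0.0995, 0.2498]
ee_rot: [-2.133, 2.306, 0.002]
force: [0.2, 0.1, 0.3]
width: 1.001
at [0.4849 0.0995 0.2498] dp [-0.0012  0.0002  0.1668] rot [ 0.001  0.001 -0.002] q [-0.    0.23 -0.37  1.82  0.09  1.1  -2.05] F [0.18 0.05 0.32] T [ 0.04   0.029 -0.012] w 1.001 t 2.1
```

```bash
python3 -m pendant '[{"dp":[-0.001,0,0.06],"rotation":[0,0,0],"fingers":-1},{"dp":[-0.001,0,0.12],"rotation":[0,0,0],"fingers":-1},{"dp":[-0.001,0,0.15],"rotation":[0,0,0],"fingers":-1},{"dp":[-0.001,0,0.162],"rotation":[0,0,0],"fingers":-1},{"dp":[-0.001,0,0.167],"rotation":[0,0,0],"fingers":-1},{"dp":[-0.001,0,0.167],"rotation":[0,0,0],"fingers":-1}]' 30; python3 - <<'E'
from h import *
rel((.4847,.1008,.083),-1.647)
cv2.imwrite("pics/d1.png",cv2.resize(arm.get_image("scene")[90:240,270:470],None,fx=4,fy=4))
E
```

```text
clock: 2.85
position: [0.4856, 0.1007, 0.0837]
ee_rot: [-2.132, 2.305, 0.0]
force: [-0.1, -0.5, 0.1]
width: 0.999
at [0.4856 0.1007 0.0837] dp [0.     0.0009 0.0007] rot [-0.001  0.001 -0.002] q [-0.06  0.43 -0.33  2.02  0.21  0.72 -2.17] F [-0.05 -0.46  0.06] T [0.064 0.012 0.006] w 0.999 t 2.85
```

View pics/d1.png

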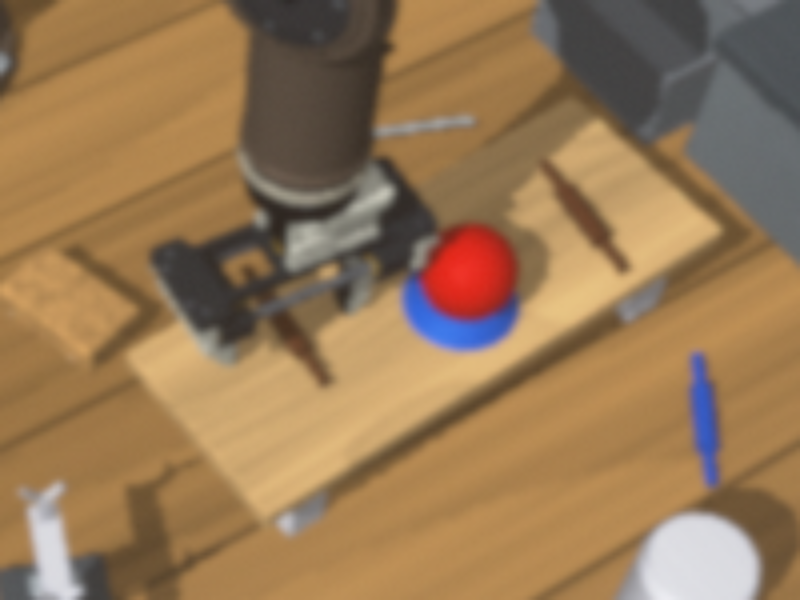

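The fingers straddle the nearer bail at crop (285,330). The hand sits near the ball at (470,270) but doesn't touch it. Next I close the fingers and lift.

```bash
python3 -m pendant '[{"dp":[0,0.001,0],"rotation":[0,0,0],"fingers":1},{"dp":[0,0.001,0],"rotation":[0,0,0],"fingers":1},{"dp":[0,0.001,0],"rotation":[0,0,0],"fingers":1},{"dp":[0,0.001,0],"rotation":[0,0,0],"fingers":1},{"dp":[0,0.001,0],"rotation":[0,0,0],"fingers":1},{"dp":[0,0.001,0],"rotation":[0,0,0],"fingers":1},{"dp":[0,0.001,0],"rotation":[0,0,0],"fingers":1},{"dp":[0,0.001,0],"rotation":[0,0,0],"fingers":1}]' 30; python3 - <<'E'
from h import *
rel((.4847,.1008,.25),-1.647)
E
```

```text
clock: 3.9
position: [0.4848, 0.1009, 0.0838]
ee_rot: [-2.132, 2.305, 0.0]
force: [0.1, 0.5, -0.3]
width: 0.177
at [0.4848 0.1009 0.0838] dp [-1.000e-04 -1.000e-04 -1.662e-01] rot [-0.001  0.001 -0.002] q [-0.06  0.43 -0.33  2.03  0.21  0.72 -2.17] F [ 0.08  0.46 -0.3 ] T [0.029 0.015 0.018] w 0.177 t 3.9
```

```bash
python3 -m pendant '[{"dp":[0,0,-0.03],"rotation":[0,0,0],"fingers":1},{"dp":[0,0,-0.08],"rotation":[0,0,0],"fingers":1},{"dp":[0,0,-0.13],"rotation":[0,0,0],"fingers":1},{"dp":[0,0,-0.13],"rotation":[0,0,0],"fingers":1},{"dp":[0,0,-0.13],"rotation":[0,0,0],"fingers":1}]' 30; python3 - <<'E'
from h import *
rel((.571,-.144,.21),-1.931)
cv2.imwrite("pics/d2.png",cv2.resize(arm.get_image("scene")[90:240,250:450],None,fx=4,fy=4))
E
```

```text
clock: 4.53
position: [0.4842, 0.1005, 0.2134]
ee_rot: [-2.132, 2.306, 0.0]
force: [0.1, 0.2, -0.3]
width: 0.169
at [0.4842 0.1005 0.2134] dp [ 0.2369 -0.1056  0.0032] rot [-0.001  0.001  0.282] q [-0.01  0.27 -0.38  1.88  0.11  1.02 -2.08] F [ 0.07  0.16 -0.25] T [ 0.061  0.075 -0.02 ] w 0.169 t 4.525
```

View pics/d2.png

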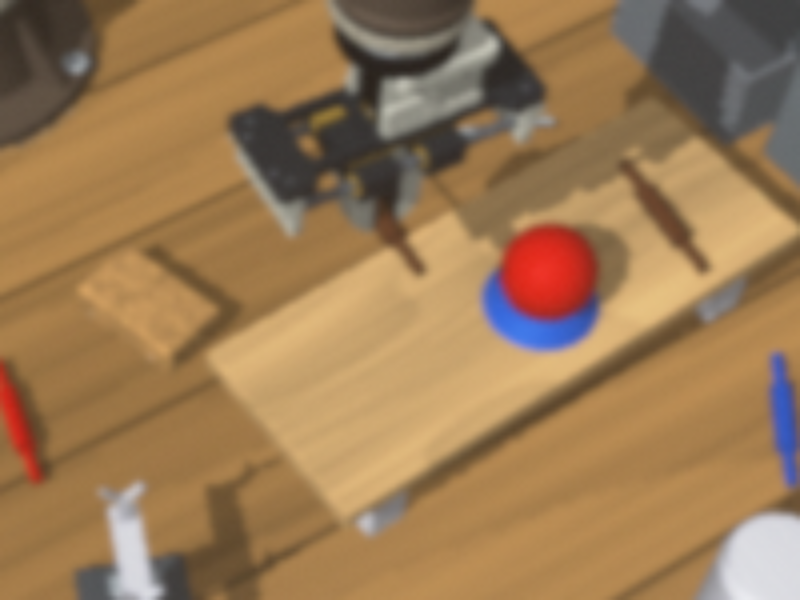

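The bail is held at crop (400,235). Next I carry it over the balance.

```bash
python3 -m pendant '[{"dp":[0.06,-0.026,0],"rotation":[0,0,0.07],"fingers":1},{"dp":[0.12,-0.052,0],"rotation":[0,0,0.14],"fingers":1},{"dp":[0.18,-0.08,0.01],"rotation":[0,0,0.21],"fingers":1},{"dp":[0.237,-0.106,0.025],"rotation":[0,0,0.282],"fingers":1},{"dp":[0.237,-0.106,0.035],"rotation":[0,0,0.282],"fingers":1},{"dp":[0.237,-0.106,0.04],"rotation":[0,0,0.282],"fingers":1},{"dp":[0.237,-0.106,0.04],"rotation":[0,0,0.282],"fingers":1},{"dp":[0.237,-0.106,0.04],"rotation":[0,0,0.282],"fingers":1}]' 30; python3 - <<'E'
from h import *
rel((.571,-.144,.121),-1.931)
s=arm.get_image("scene");t=arm.get_image("top")
o=arm.observe();c=o["position"];x=R.from_rotvec(o["ee_rot"]).as_matrix()[:,0];yaw=np.arctan2(x[1],x[0])+np.pi/2
A=over(s,'scene',bailpts(c,yaw,c[2]+.0042),(250,180,330,260),7,None);C=over(t,'top',balpts((.571,-.144),-.36),(345,150,390,230),5,None)
o=np.zeros((560,790,3),np.uint8);o[:,:560]=A;o[:400,560:785]=C
cv2.imwrite("pics/d3.png",o)
E
```

```text
clock: 5.58
position: [0.5711, -0.1423, 0.173]
ee_rot: [-1.791, 2.58, 0.002]
force: [0.3, -0.7, -0.4]
width: 0.168
at [ 0.5711 -0.1423  0.173 ] dp [ 0.0017 -0.0005  0.052 ] rot [0.    0.001 0.003] q [ 0.29  0.44 -0.2   1.72  0.1   1.   -1.86] F [ 0.28 -0.71 -0.4 ] T [ 0.073  0.071 -0.001] w 0.168 t 5.575
```

View pics/d3.png

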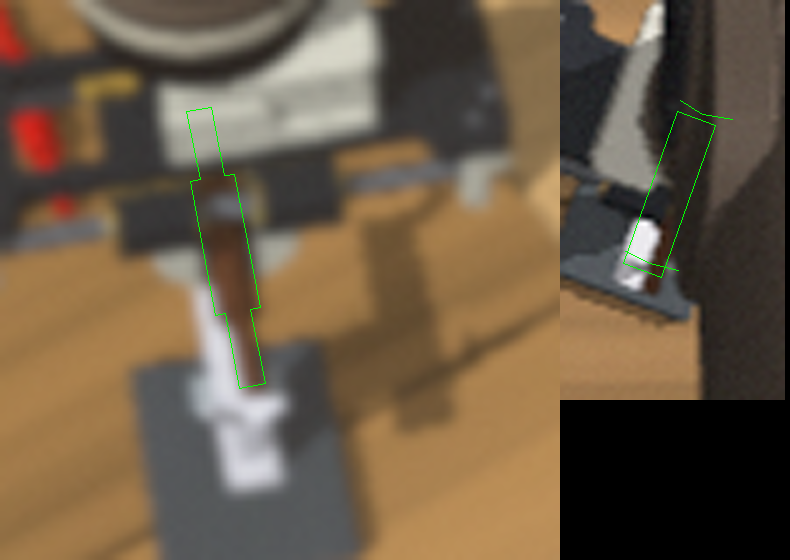

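```bash
python3 -m pendant '[{"dp":[0.002,-0.001,0.015],"rotation":[0,0,0],"fingers":1},{"dp":[0.002,-0.001,0.03],"rotation":[0,0,0],"fingers":1},{"dp":[0.002,-0.001,0.04],"rotation":[0,0,0],"fingers":1},{"dp":[0.002,-0.001,0.047],"rotation":[0,0,0],"fingers":1},{"dp":[0.002,-0.001,0.05],"rotation":[0,0,0],"fingers":1},{"dp":[0.002,-0.001,0.05],"rotation":[0,0,0],"fingers":1}]' 30; python3 - <<'E'
from h import *
rel((.571,-.144,.121),-1.931)
s=arm.get_image("scene");t=arm.get_image("top")
A=over(s,'scene',[],(240,180,320,260),7,None);C=over(t,'top',[],(345,150,390,230),5,None)
o=np.zeros((560,790,3),np.uint8);o[:,:560]=A;o[:400,560:785]=C
cv2.imwrite("pics/d4.png",o)
E
```

```text
clock: 6.42
position: [0.5716, -0.1452, 0.1232]
ee_rot: [-1.79, 2.581, 0.001]
force: [-0.5, 0.1, -0.9]
width: 0.167
at [ 0.5716 -0.1452  0.1232] dp [-0.0009  0.0009  0.0022] rot [-0.     0.001  0.002] q [ 0.29  0.49 -0.19  1.77  0.11  0.89 -1.87] F [-0.55  0.12 -0.9 ] T [ 0.077  0.078 -0.044] w 0.167 t 6.425
```

View pics/d4.png

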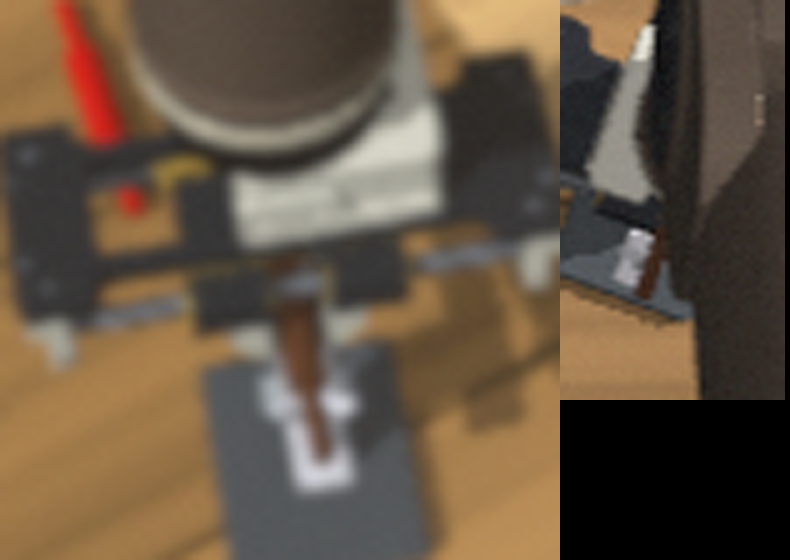

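```bash
python3 -m pendant '[{"dp":[-0.001,0.001,0.002],"rotation":[0,0,0],"fingers":1},{"dp":[-0.001,0.001,0.002],"rotation":[0,0,0],"fingers":1},{"dp":[-0.001,0.001,0.002],"rotation":[0,0,0],"fingers":0.5},{"dp":[-0.001,0.001,0.002],"rotation":[0,0,0],"fingers":0},{"dp":[-0.001,0.001,0.002],"rotation":[0,0,0],"fingers":0},{"dp":[-0.001,0.001,0.002],"rotation":[0,0,0],"fingers":0},{"dp":[-0.001,0.001,0.002],"rotation":[0,0,0],"fingers":0}]' 30; python3 - <<'E'
from h import *
rel((.571,-.144,.20),-1.931)
s=arm.get_image("scene")
A=over(s,'scene',[],(240,180,320,260),7,"pics/d5.png")
E
```

```text
clock: 7.4
position: [0.5712, -0.144, 0.1216]
ee_rot: [-1.789, 2.581, -0.0]
force: [0.3, -0.6, 0.6]
width: 0.499
at [ 0.5712 -0.144   0.1216] dp [-0.      0.0001 -0.0784] rot [-0.001  0.001  0.002] q [ 0.29  0.49 -0.19  1.77  0.11  0.89 -1.88] F [ 0.31 -0.6   0.56] T [0.059 0.043 0.021] w 0.499 t 7.4
```

View pics/d5.png

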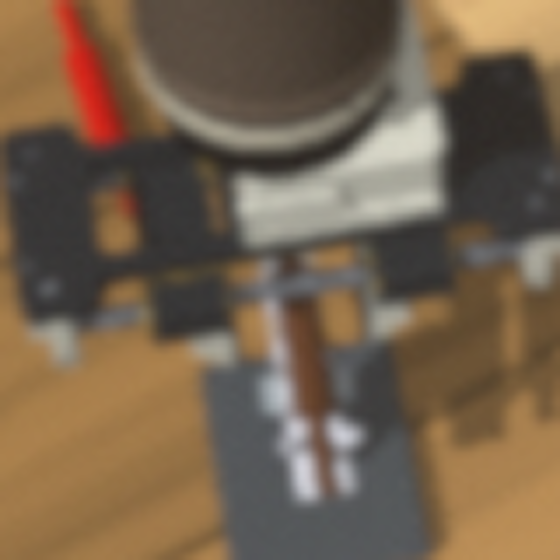

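Released, the bail's near-camera end appears to have moved down (spigot end now at (325,490)). I'll raise the arm and look without it in the way.

```bash
python3 -m pendant '[{"dp":[0,0,-0.04],"rotation":[0,0,0],"fingers":0},{"dp":[0,0,-0.09],"rotation":[0,0,0],"fingers":0},{"dp":[-0.02,0.06,-0.12],"rotation":[0,0,0],"fingers":0},{"dp":[-0.04,0.12,-0.12],"rotation":[0,0,0],"fingers":0},{"dp":[-0.05,0.17,-0.12],"rotation":[0,0,0],"fingers":0},{"dp":[-0.05,0.17,-0.12],"rotation":[0,0,0],"fingers":0},{"dp":[-0.05,0.17,-0.12],"rotation":[0,0,0],"fingers":0},{"dp":[-0.05,0.17,-0.12],"rotation":[0,0,0],"fingers":0}]' 30; python3 - <<'E'
from h import *
rel((.571,-.144,.20),-1.931)
s=arm.get_image("scene");t=arm.get_image("top");cv2.imwrite("pics/s6.png",s);cv2.imwrite("pics/t6.png",t)
A=over(s,'scene',[],(250,190,310,270),7,None);C=over(t,'top',[],(340,150,393,230),7,None)
cv2.imwrite("pics/d6.png",np.hstack([A,C]))
E
```

```text
clock: 8.45
position: [0.4303, -0.0382, 0.2415]
ee_rot: [-1.788, 2.581, -0.0]
force: [-0.4, 0.2, -0.2]
width: 0.498
at [ 0.4303 -0.0382  0.2415] dp [ 0.0496 -0.1689  0.0417] rot [-0.001  0.001  0.001] q [ 0.21  0.12 -0.27  1.97  0.04  1.05 -2.01] F [-0.43  0.2  -0.2 ] T [ 0.028 -0.024  0.022] w 0.498 t 8.45
```

View pics/d6.png

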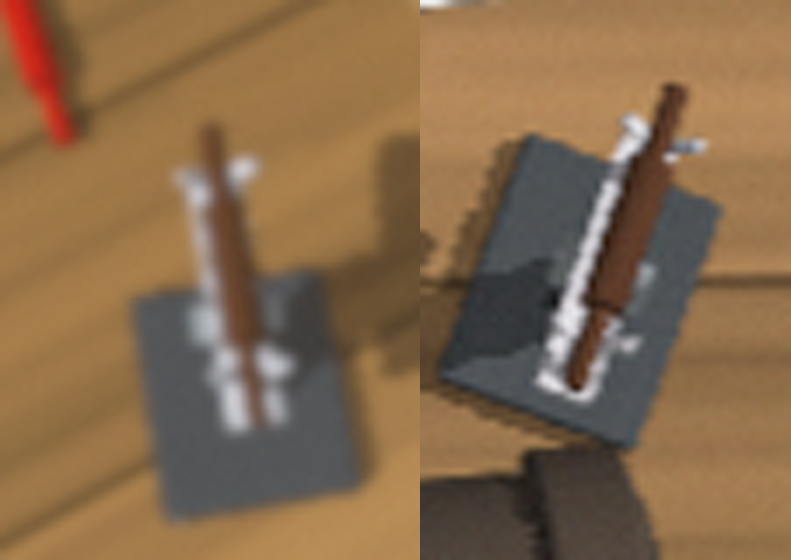

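```bash
python3 - <<'E'
from h import *
def tri(a,b):
    M=lambda n:P[n]["camera_matrix"]@np.hstack([cv2.Rodrigues(P[n]["rvec"])[0],P[n]["tvec"].reshape(3,1)])
    X=cv2.triangulatePoints(M('scene'),M('top'),np.array(a,float).reshape(2,1),np.array(b,float).reshape(2,1)).ravel();return X[:3]/X[3]
n=tri((280,207.7),(362.6,205));f=tri((287.1,250.9),(376,162.4));print(n,f,np.linalg.norm(f-n),'tilt',np.arctan2(n[2]-f[2],np.linalg.norm((f-n)[:2])),(n+f)/2,np.arctan2(*(f-n)[1::-1]))
# predicted
s=cv2.imread("pics/s6.png");t=cv2.imread("pics/t6.png")
for tilt,fn in((0,'a'),(.22,'b'),(-.22,'c')):
    e=np.array([np.cos(-.36),np.sin(-.36),0]);k=np.array([0,0,1.]);nn=np.array([-e[1],e[0],0])
    pv=np.array([.571,-.144,.085]); ex=np.cos(tilt)*e-np.sin(tilt)*k; kz=np.sin(tilt)*e+np.cos(tilt)*k
    c=pv+kz*.04; print(tilt,proj('scene',[c-ex*.058,c+ex*.058]).round(1).tolist(),proj('top',[c-ex*.058,c+ex*.058]).round(1).tolist())
E
```

```text
[ 0.52770904 -0.12781593  0.13422449] [ 0.63341535 -0.16717798  0.103722  ] 0.11684861116076185 tilt 0.26410227750961085 [ 0.58056219 -0.14749695  0.11897324] -0.35646446246520347
0 [[278.6, 205.7], [285.9, 244.3]] [[359.8, 209.5], [376.0, 164.3]]
0.22 [[279.0, 206.7], [286.6, 249.2]] [[361.8, 205.2], [376.3, 162.4]]
-0.22 [[278.5, 206.1], [285.1, 238.6]] [[358.2, 212.7], [375.3, 167.5]]
```

The observed bail ends match the predicted pose at the 0.22 stop (scene (280,208) and (287,251), top (363,205) and (376,162)). This bail is the lopsided one, with its far end heavy. I'll pick it up again at its tilt and take it to the tray.

```bash
python3 - <<'E'
from h import *
rel((.583,-.1485,.118),-1.931)
E
```

```text
at [ 0.4301 -0.0381  0.2413] dp [ 0.0497 -0.1819  0.1233] rot [-0.001  0.001  0.001] q [ 0.21  0.12 -0.27  1.97  0.04  1.05 -2.01] F [ 1.06 -0.85  0.3 ] T [ 0.01   0.044 -0.015] w 0.494 t 8.55
```

```bash
python3 -m pendant '[{"dp":[0.017,-0.06,0],"rotation":[0,0,0],"fingers":0},{"dp":[0.034,-0.12,0],"rotation":[0,0,0],"fingers":0},{"dp":[0.05,-0.182,0],"rotation":[0,0,0],"fingers":0},{"dp":[0.05,-0.182,0],"rotation":[0,0,0],"fingers":0},{"dp":[0.05,-0.182,0.01],"rotation":[0,0,0],"fingers":0},{"dp":[0.05,-0.182,0.05],"rotation":[0,0,0],"fingers":0},{"dp":[0.05,-0.182,0.09],"rotation":[0,0,0],"fingers":0},{"dp":[0.05,-0.182,0.115],"rotation":[0,0,0],"fingers":0},{"dp":[0.05,-0.182,0.123],"rotation":[0,0,0],"fingers":0},{"dp":[0.05,-0.182,0.123],"rotation":[0,0,0],"fingers":0}]' 30; python3 - <<'E'
from h import *
rel((.583,-.1485,.118),-1.931)
s=arm.get_image("scene")
A=over(s,'scene',[],(240,180,320,260),7,"pics/d7.png")
E
```

```text
clock: 9.8
position: [0.5826, -0.1483, 0.1185]
ee_rot: [-1.789, 2.581, 0.001]
force: [0.3, 0.7, 0.8]
width: 0.501
at [ 0.5826 -0.1483  0.1185] dp [ 0.0001 -0.0005  0.0005] rot [-0.     0.001  0.001] q [ 0.29  0.51 -0.18  1.75  0.11  0.89 -1.87] F [0.31 0.75 0.76] T [ 0.073 -0.013 -0.002] w 0.501 t 9.8
```

View pics/d7.png

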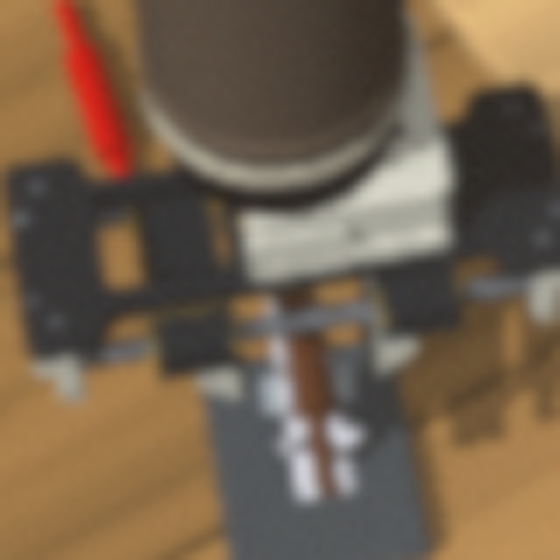

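The fingers straddle the tilted bail, which passes between them at crop (312,370). Closing and lifting.

```bash
python3 -m pendant '[{"dp":[0,0,0],"rotation":[0,0,0],"fingers":1},{"dp":[0,0,0],"rotation":[0,0,0],"fingers":1},{"dp":[0,0,0],"rotation":[0,0,0],"fingers":1},{"dp":[0,0,0],"rotation":[0,0,0],"fingers":1},{"dp":[0,0,0],"rotation":[0,0,0],"fingers":1},{"dp":[0,0,-0.01],"rotation":[0,0,0],"fingers":1},{"dp":[0,0,-0.03],"rotation":[0,0,0],"fingers":1},{"dp":[0,0,-0.07],"rotation":[0,0,0],"fingers":1},{"dp":[0,0,-0.1],"rotation":[0,0,0],"fingers":1},{"dp":[0,0,-0.1],"rotation":[0,0,0],"fingers":1},{"dp":[0,0,-0.1],"rotation":[0,0,0],"fingers":1}]' 30; python3 - <<'E'
from h import *
rel((.435,-.397,.15),-.285-np.pi/2)
s=arm.get_image("scene")
A=over(s,'scene',[],(240,160,320,260),6,"pics/d8.png")
E
```

```text
clock: 11.22
position: [0.5825, -0.1487, 0.2187]
ee_rot: [-1.788, 2.582, 0.0]
force: [-0.9, 0.5, -0.5]
width: 0.168
at [ 0.5825 -0.1487  0.2187] dp [0.2843 0.0508 0.0684] rot [-0.001  0.001 -0.074] q [ 0.29  0.41 -0.19  1.63  0.08  1.1  -1.84] F [-0.91  0.53 -0.48] T [ 0.094 -0.005  0.008] w 0.168 t 11.225
```

View pics/d8.png

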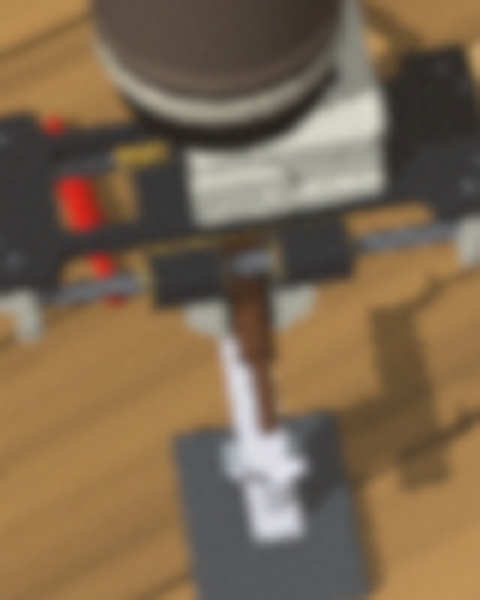

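The bail is still held and the empty balance has levelled. Next, over to the tray.

```bash
python3 -m pendant '[{"dp":[0.06,0.01,0],"rotation":[0,0,-0.02],"fingers":1},{"dp":[0.12,0.02,0],"rotation":[0,0,-0.03],"fingers":1},{"dp":[0.18,0.03,0.02],"rotation":[0,0,-0.05],"fingers":1},{"dp":[0.24,0.04,0.04],"rotation":[0,0,-0.07],"fingers":1},{"dp":[0.284,0.047,0.068],"rotation":[0,0,-0.074],"fingers":1},{"dp":[0.284,0.047,0.1],"rotation":[0,0,-0.074],"fingers":1},{"dp":[0.284,0.047,0.12],"rotation":[0,0,-0.074],"fingers":1},{"dp":[0.284,0.047,0.12],"rotation":[0,0,-0.074],"fingers":1},{"dp":[0.284,0.047,0.12],"rotation":[0,0,-0.074],"fingers":1}]' 30; python3 - <<'E'
from h import *
rel((.437,-.398,.028),-.285-np.pi/2)
s=arm.get_image("scene");t=arm.get_image("top")
A=over(s,'scene',[],(110,160,240,300),3,None);C=over(t,'top',[],(410,180,520,320),3,None)
cv2.imwrite("pics/d9.png",np.hstack([A,C]))
E
```

```text
clock: 12.4
position: [0.4386, -0.3979, 0.0982]
ee_rot: [-1.883, 2.514, 0.001]
force: [-0.2, -1.1, -0.9]
width: 0.167
at [ 0.4386 -0.3979  0.0982] dp [0.0007 0.0015 0.0702] rot [0.    0.001 0.   ] q [ 0.73  0.52 -0.12  1.79  0.08  0.84 -1.28] F [-0.25 -1.11 -0.91] T [ 0.059  0.012 -0.057] w 0.167 t 12.4
```

View pics/d9.png

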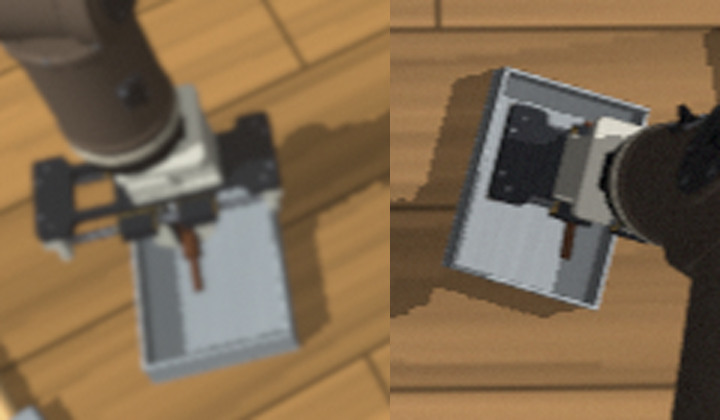

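The bail at scene crop (195,265) hangs over the tray. Lowering and releasing with a partial opening.

```bash
python3 -m pendant '[{"dp":[0,0.001,0.03],"rotation":[0,0,0],"fingers":1},{"dp":[0,0.001,0.055],"rotation":[0,0,0],"fingers":1},{"dp":[0,0.001,0.068],"rotation":[0,0,0],"fingers":1},{"dp":[0,0.001,0.074],"rotation":[0,0,0],"fingers":1},{"dp":[0,0.001,0.074],"rotation":[0,0,0],"fingers":1},{"dp":[0,0.001,0.074],"rotation":[0,0,0],"fingers":0.3},{"dp":[0,0.001,0.074],"rotation":[0,0,0],"fingers":0.3},{"dp":[0,0.001,0.074],"rotation":[0,0,0],"fingers":0.3},{"dp":[0,0.001,0.074],"rotation":[0,0,0],"fingers":0.3},{"dp":[0,0.001,0.04],"rotation":[0,0,0],"fingers":0.3},{"dp":[0,0.001,-0.02],"rotation":[0,0,0],"fingers":0.3},{"dp":[0,0.001,-0.08],"rotation":[0,0,0],"fingers":0.3},{"dp":[0,0.001,-0.14],"rotation":[0,0,0],"fingers":0.3},{"dp":[0,0.001,-0.14],"rotation":[0,0,0],"fingers":-1},{"dp":[0,0.001,-0.14],"rotation":[0,0,0],"fingers":-1}]' 30; python3 - <<'E'
from h import *
rel((.518,.354,.25),-1.691)
s=arm.get_image("scene");t=arm.get_image("top")
A=over(s,'scene',[],(110,160,240,300),3,None);C=over(t,'top',[],(410,180,520,320),3,None)
cv2.imwrite("pics/d10.png",np.hstack([A,C]))
E
```

```text
clock: 14.38
position: [0.4376, -0.3976, 0.2385]
ee_rot: [-1.883, 2.514, -0.001]
force: [-0.7, 0.7, -0.7]
width: 0.517
at [ 0.4376 -0.3976  0.2385] dp [-0.744   0.134  -0.0113] rot [-0.001  0.    -0.165] q [ 0.74  0.38 -0.13  1.63  0.05  1.13 -1.26] F [-0.69  0.75 -0.67] T [ 0.077  0.044 -0.013] w 0.517 t 14.375
```

View pics/d10.png

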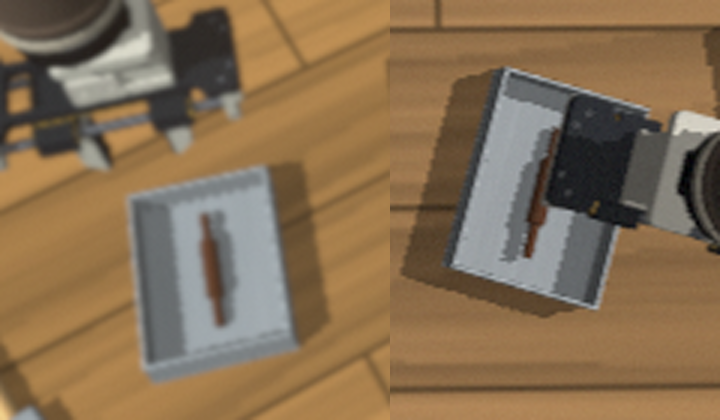

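The bail lies on the tray floor (scene crop (212,270), top crop (540,190)). Now the second bail. To keep joint 7 away from its limit I use the half-turned grasp.

```bash
python3 -m pendant '[{"dp":[-0.05,0.008,-0.011],"rotation":[0,0,-0.16],"fingers":-1},{"dp":[-0.1,0.017,-0.011],"rotation":[0,0,-0.32],"fingers":-1},{"dp":[-0.15,0.026,-0.011],"rotation":[0,0,-0.48],"fingers":-1},{"dp":[-0.2,0.035,-0.011],"rotation":[0,0,-0.64],"fingers":-1},{"dp":[-0.25,0.044,-0.011],"rotation":[0,0,-0.8],"fingers":-1},{"dp":[-0.3,0.053,-0.011],"rotation":[0,0,-0.96],"fingers":-1},{"dp":[-0.35,0.062,-0.011],"rotation":[0,0,-1.12],"fingers":-1},{"dp":[-0.4,0.071,-0.011],"rotation":[0,0,-1.28],"fingers":-1},{"dp":[-0.45,0.08,-0.011],"rotation":[0,0,-1.44],"fingers":-1},{"dp":[-0.5,0.089,-0.011],"rotation":[0,0,-1.6],"fingers":-1},{"dp":[-0.55,0.098,-0.011],"rotation":[0,0,-1.76],"fingers":-1},{"dp":[-0.6,0.107,-0.011],"rotation":[0,0,-1.92],"fingers":-1},{"dp":[-0.65,0.116,-0.011],"rotation":[0,0,-2.08],"fingers":-1},{"dp":[-0.7,0.125,-0.011],"rotation":[0,0,-2.24],"fingers":-1},{"dp":[-0.744,0.134,-0.011],"rotation":[0,0,-2.4],"fingers":-1},{"dp":[-0.744,0.134,-0.011],"rotation":[0,0,-2.5],"fingers":-1},{"dp":[-0.744,0.134,-0.011],"rotation":[0,0,-2.5],"fingers":-1},{"dp":[-0.744,0.134,-0.011],"rotation":[0,0,-2.5],"fingers":-1}]' 30; python3 - <<'E'
from h import *
rel((.518,.354,.25),-.1205+np.pi/2)
E
```

```text
clock: 16.73
position: [0.5175, 0.3535, 0.2486]
ee_rot: [-2.98, -0.99, 0.003]
force: [-0.5, 0.4, -0.9]
width: 1.002
at [0.5175 0.3535 0.2486] dp [ 0.0007 -0.0001 -0.0014] rot [-0.003  0.    -0.809] q [-0.15  0.56 -0.85  1.49  0.43  1.29 -0.4 ] F [-0.51  0.42 -0.91] T [ 0.015 -0.118  0.022] w 1.002 t 16.725
```

```bash
python3 -m pendant '[{"dp":[0,0,0.03],"rotation":[0,0,-0.16],"fingers":-1},{"dp":[0,0,0.05],"rotation":[0,0,-0.32],"fingers":-1},{"dp":[0,0,0.05],"rotation":[0,0,-0.48],"fingers":-1},{"dp":[0,0,0.05],"rotation":[0,0,-0.64],"fingers":-1},{"dp":[0,0,0.05],"rotation":[0,0,-0.81],"fingers":-1},{"dp":[0,0,0.05],"rotation":[0,0,-0.81],"fingers":-1},{"dp":[0,0,0.05],"rotation":[0,0,-0.81],"fingers":-1}]' 30; python3 - <<'E'
from h import *
rel((.518,.354,.083),-.1205+np.pi/2)
E
```

```text
clock: 17.6
position: [0.5176, 0.353, 0.1986]
ee_rot: [-2.354, -2.078, 0.002]
force: [0.1, 0.0, 0.8]
width: 1.002
at [0.5176 0.353  0.1986] dp [0.001  0.0006 0.1156] rot [-0.002 -0.    -0.004] q [-0.06  0.67 -1.02  1.55  0.59  1.26  0.27] F [0.08 0.04 0.83] T [ 0.028 -0.172 -0.04 ] w 1.002 t 17.6
```

```bash
python3 -m pendant '[{"dp":[0.001,0.001,0.03],"rotation":[0,0,0],"fingers":-1},{"dp":[0.001,0.001,0.06],"rotation":[0,0,0],"fingers":-1},{"dp":[0.001,0.001,0.09],"rotation":[0,0,0],"fingers":-1},{"dp":[0.001,0.001,0.11],"rotation":[0,0,0],"fingers":-1},{"dp":[0.001,0.001,0.115],"rotation":[0,0,0],"fingers":-1},{"dp":[0.001,0.001,0.115],"rotation":[0,0,0],"fingers":-1}]' 30; python3 - <<'E'
from h import *
rel((.518,.354,.083),-.1205+np.pi/2)
cv2.imwrite("pics/e1.png",cv2.resize(arm.get_image("scene")[70:220,330:530],None,fx=4,fy=4))
E
```

```text
clock: 18.35
position: [0.5186, 0.3543, 0.0841]
ee_rot: [-2.354, -2.077, 0.001]
force: [-0.4, 0.5, -0.1]
width: 0.999
at [0.5186 0.3543 0.0841] dp [-0.0004 -0.0005  0.0011] rot [-0.002 -0.001 -0.005] q [-0.1   0.78 -0.94  1.66  0.7   1.07  0.18] F [-0.44  0.49 -0.1 ] T [ 0.115 -0.146  0.003] w 0.999 t 18.35
```

View pics/e1.png

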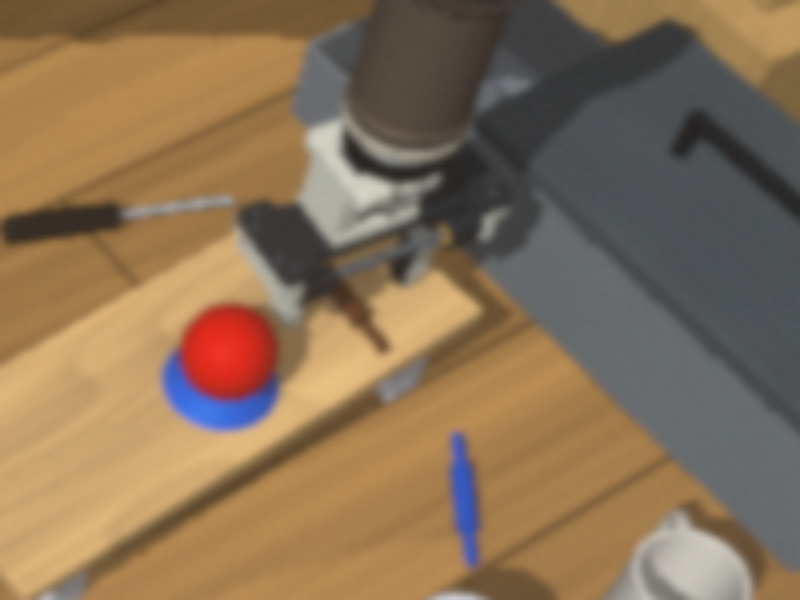

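The fingers straddle the second bail at crop (350,305), clear of the ball and the toolbox. Closing and lifting.

```bash
python3 -m pendant '[{"dp":[0,0,0],"rotation":[0,0,0],"fingers":1},{"dp":[0,0,0],"rotation":[0,0,0],"fingers":1},{"dp":[0,0,0],"rotation":[0,0,0],"fingers":1},{"dp":[0,0,0],"rotation":[0,0,0],"fingers":1},{"dp":[0,0,0],"rotation":[0,0,0],"fingers":1},{"dp":[0,0,0],"rotation":[0,0,0],"fingers":1},{"dp":[0,0,0],"rotation":[0,0,0],"fingers":1},{"dp":[0,0,0],"rotation":[0,0,0],"fingers":1},{"dp":[0,0,-0.03],"rotation":[0,0,0],"fingers":1},{"dp":[0,0,-0.08],"rotation":[0,0,0],"fingers":1},{"dp":[0,0,-0.14],"rotation":[0,0,0],"fingers":1},{"dp":[0,0,-0.15],"rotation":[0,0,0],"fingers":1},{"dp":[0,0,-0.15],"rotation":[0,0,0],"fingers":1}]' 30; python3 - <<'E'
from h import *
rel((.571,-.144,.235),-.36+np.pi/2)
cv2.imwrite("pics/e2.png",cv2.resize(arm.get_image("scene")[50:200,330:530],None,fx=4,fy=4))
E
```

```text
clock: 20.02
position: [0.5191, 0.3543, 0.2347]
ee_rot: [-2.355, -2.077, -0.001]
force: [-0.8, 0.4, -1.1]
width: 0.166
at [0.5191 0.3543 0.2347] dp [-0.4879  0.1137 -0.0011] rot [-0.001 -0.001  0.235] q [-0.06  0.64 -1.04  1.5   0.56  1.32  0.3 ] F [-0.8   0.41 -1.11] T [ 0.075 -0.166  0.02 ] w 0.166 t 20.025
```

View pics/e2.png

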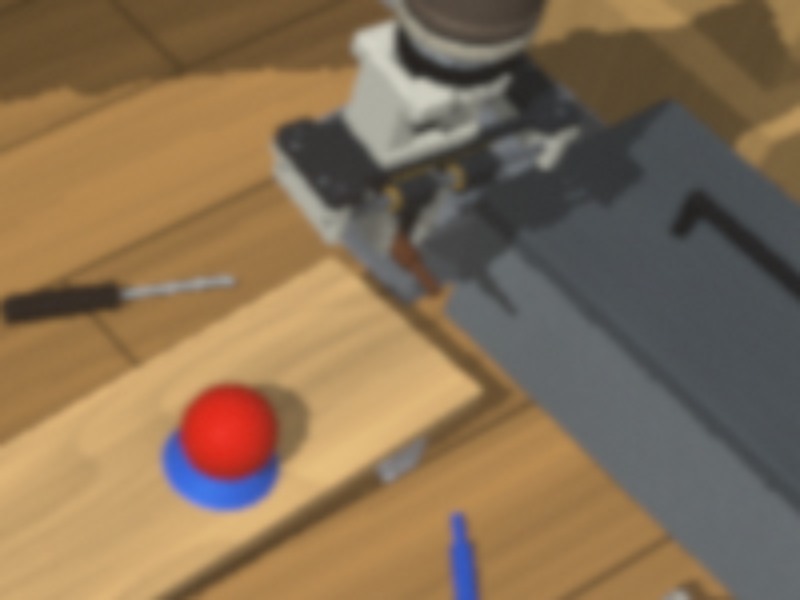

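The bail is held at (415,260) and the board's far place is empty. Carrying it to the balance.

```bash
python3 -m pendant '[{"dp":[-0.055,0.013,0],"rotation":[0,0,0.03],"fingers":1},{"dp":[-0.11,0.026,0],"rotation":[0,0,0.05],"fingers":1},{"dp":[-0.165,0.039,0],"rotation":[0,0,0.08],"fingers":1},{"dp":[-0.22,0.052,0],"rotation":[0,0,0.1],"fingers":1},{"dp":[-0.275,0.064,0],"rotation":[0,0,0.13],"fingers":1},{"dp":[-0.33,0.077,0],"rotation":[0,0,0.16],"fingers":1},{"dp":[-0.385,0.09,0],"rotation":[0,0,0.19],"fingers":1},{"dp":[-0.44,0.103,0.01],"rotation":[0,0,0.21],"fingers":1},{"dp":[-0.488,0.114,0.03],"rotation":[0,0,0.235],"fingers":1},{"dp":[-0.488,0.114,0.05],"rotation":[0,0,0.235],"fingers":1},{"dp":[-0.488,0.114,0.062],"rotation":[0,0,0.235],"fingers":1},{"dp":[-0.488,0.114,0.062],"rotation":[0,0,0.235],"fingers":1},{"dp":[-0.488,0.114,0.062],"rotation":[0,0,0.235],"fingers":1}]' 30; python3 - <<'E'
from h import *
rel((.571,-.144,.1225),-.36+np.pi/2)
s=arm.get_image("scene")
o=arm.observe();c=o["position"];x=R.from_rotvec(o["ee_rot"]).as_matrix()[:,0];yaw=np.arctan2(x[1],x[0])-np.pi/2
over(s,'scene',bailpts(c,yaw,c[2]+.004),(250,180,330,260),7,"pics/e3.png")
E
```

```text
clock: 21.7
position: [0.5713, -0.1433, 0.1718]
ee_rot: [-2.58, -1.79, 0.001]
force: [-0.0, 1.0, -1.2]
width: 0.172
at [ 0.5713 -0.1433  0.1718] dp [-0.0008  0.0001  0.0493] rot [-0.001 -0.     0.002] q [ 0.81  0.63 -1.    1.68  0.58  1.16  0.86] F [-0.04  1.01 -1.19] T [ 0.129 -0.145  0.026] w 0.172 t 21.7
```

View pics/e3.png

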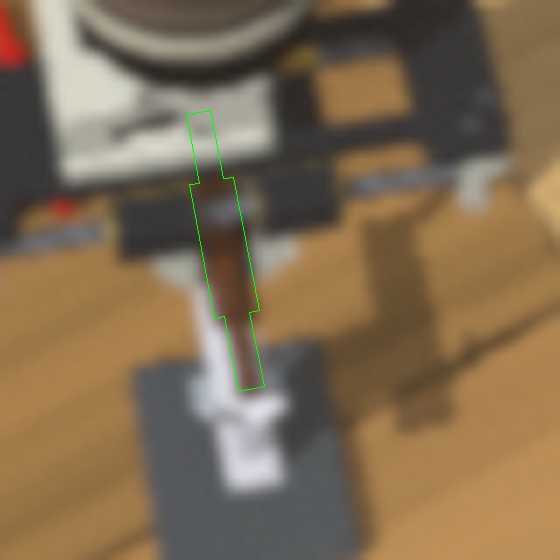

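The bail matches the centred overlay, with its end at (252,388). Lowering and releasing.

```bash
python3 -m pendant '[{"dp":[-0.001,0,0.015],"rotation":[0,0,0],"fingers":1},{"dp":[-0.001,0,0.03],"rotation":[0,0,0],"fingers":1},{"dp":[-0.001,0,0.04],"rotation":[0,0,0],"fingers":1},{"dp":[-0.001,0,0.046],"rotation":[0,0,0],"fingers":1},{"dp":[-0.001,0,0.05],"rotation":[0,0,0],"fingers":1},{"dp":[-0.001,0,0.05],"rotation":[0,0,0],"fingers":1},{"dp":[-0.001,0,0.05],"rotation":[0,0,0],"fingers":1},{"dp":[-0.001,0,0.05],"rotation":[0,0,0],"fingers":0.5},{"dp":[-0.001,0,0.05],"rotation":[0,0,0],"fingers":0},{"dp":[-0.001,0,0.05],"rotation":[0,0,0],"fingers":0},{"dp":[-0.001,0,0.05],"rotation":[0,0,0],"fingers":0},{"dp":[-0.001,0,0.05],"rotation":[0,0,0],"fingers":0}]' 30; python3 - <<'E'
from h import *
rel((.571,-.144,.20),-.36+np.pi/2)
s=arm.get_image("scene")
over(s,'scene',[],(240,180,320,260),7,"pics/e4.png")
E
```

```text
clock: 23.25
position: [0.571, -0.1446, 0.122]
ee_rot: [-2.581, -1.79, 0.001]
force: [-0.0, 0.7, -0.1]
width: 0.499
at [ 0.571  -0.1446  0.122 ] dp [ 0.0005 -0.0003 -0.078 ] rot [-0.001  0.     0.002] q [ 0.79  0.68 -0.97  1.73  0.63  1.07  0.82] F [-0.    0.73 -0.09] T [ 0.079 -0.13  -0.015] w 0.499 t 23.25
```

View pics/e4.png

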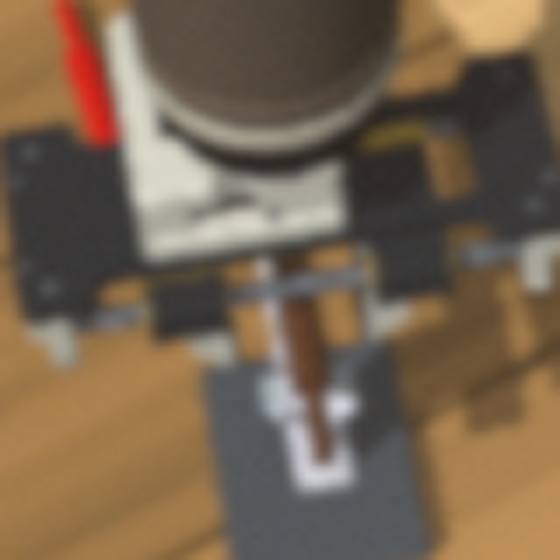

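The bail lies level with its spigot end at (322,458). Retreating and looking again.

```bash
python3 -m pendant '[{"dp":[0,0,-0.03],"rotation":[0,0,0],"fingers":0},{"dp":[0,0,-0.08],"rotation":[0,0,0],"fingers":0},{"dp":[0,-0.05,-0.12],"rotation":[0,0,0],"fingers":0},{"dp":[0,-0.11,-0.12],"rotation":[0,0,0],"fingers":0},{"dp":[0.03,-0.17,-0.12],"rotation":[0,0,0],"fingers":0},{"dp":[0.06,-0.17,-0.12],"rotation":[0,0,0],"fingers":0},{"dp":[0.06,-0.17,-0.12],"rotation":[0,0,0],"fingers":0},{"dp":[0.06,-0.17,-0.12],"rotation":[0,0,0],"fingers":0},{"dp":[0.06,-0.17,-0.12],"rotation":[0,0,0],"fingers":0},{"dp":[0.06,-0.17,-0.12],"rotation":[0,0,0],"fingers":0},{"dp":[0.06,-0.17,-0.12],"rotation":[0,0,0],"fingers":0}]' 30; python3 - <<'E'
from h import *
s=arm.get_image("scene");t=arm.get_image("top");cv2.imwrite("pics/s7.png",s);cv2.imwrite("pics/t7.png",t)
B=bailpts((.571,-.144),-.36,.125)
A=over(s,'scene',[],(250,190,310,270),6,None);C=over(t,'top',B,(340,150,400,230),6,None)
cv2.imwrite("pics/e5.png",np.hstack([A,C]))
print(proj('scene',B[0])[[0,6]],arm.observe()['clock'])
E
```

```text
clock: 24.68
position: [0.433, -0.0291, 0.242]
ee_rot: [-2.582, -1.789, 0.001]
force: [-0.4, -0.0, -0.0]
width: 0.498
[[280.30774192 205.45792901]
 [284.16292514 244.57548095]] 24.775
```

View pics/e5.png

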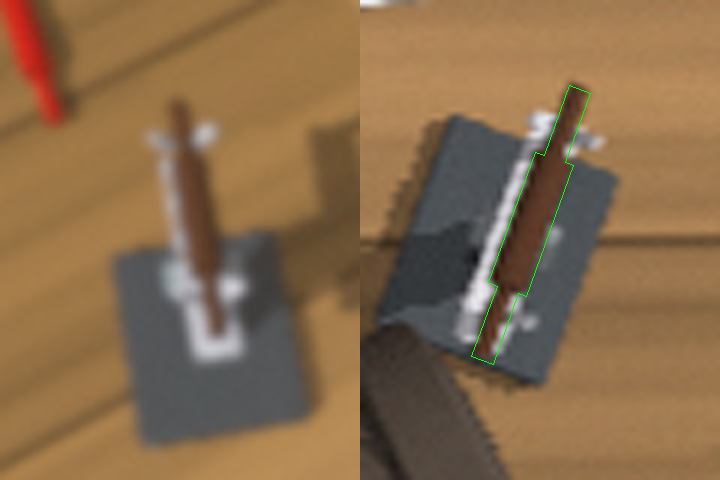

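View pics/s7.png

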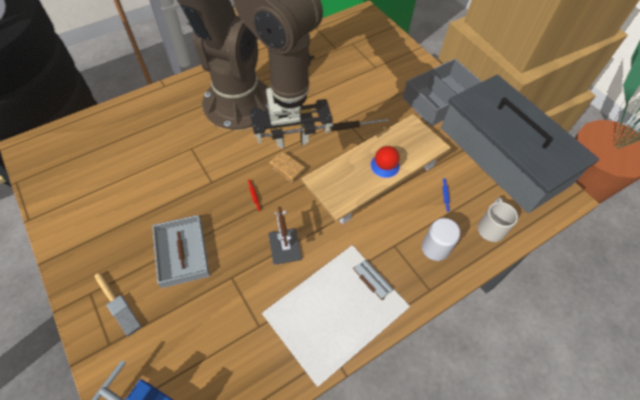

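The true bail lies level and centred, matching the overlay to about 1 px. The lopsided bail is in the tray and the arm is clear of everything. Handing in.

```bash
python3 -c "
from cell import arm
print(arm.sign_off())"
```

```text
the job is handed in; nothing more can be done
None
```

The true bail lies centred in the forks of the level balance and the lopsided one is in the steel tray. I handed the job in at about 25 s of the 72 s allowed.

- **Lopsided bail:** I weighed the bail nearer the balance first. Released in the forks, it tipped the cradle to its stop. The bail ends in both cameras matched the predicted 0.22 rad pose, while direct triangulation gave 0.26, still a clear tip. I picked it up again and let it go in the tray.
- **True bail:** I then laid the other bail in the forks and let go. It stayed practically level: its far end was about 1.5 px from the level prediction, an estimated lean of about 0.05 rad. It sits centred to about 1–2 mm.

The last pictures show both bails in place, the other objects apparently where they were, and the arm clear of everything. None of the checks failed.

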